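# Fit a splined coupling hub to a gearhead

### The arm

A 7-joint arm with a two-finger parallel gripper is mounted at the origin on the work surface. World frame = base frame: x ahead of the robot, y to its left, z up, the work surface at z = 0. Lengths are in m, angles in rad, forces in N, time in s.
With the tool pointing down it reaches from about 0.425 to 0.925 m from the base axis. Payload 6.8 kg.
Tool frame: the origin (TCP) lies where the fingers leave the gripper's body, on its centre line; the fingertips stand 73 mm ahead of it and the grasp point (between the pads) lies 54 mm ahead of it; z points along the fingers, y is the line along which they close (so a half turn about z gives the same grasp; the last joint's range is limited). The gripper opens to 85 mm and grips with 20 to 120 N. Pads are 22 mm wide; open, the fingers measure 114 mm over their backs; the gripper's body (76 mm by 85 mm) begins 54 mm behind the grasp point. The pads swing forward as they close: fully open they stand 13 mm farther back than shut.
Start: joints at [1.205, 0.477, 0.022, 1.555, -0.011, 1.109, -0.083], TCP at [0.172, -0.653, 0.304] pointing down, gripper open.
Joint ranges: [-2.96, 2.96], [-0.34, 2.1], [-1.41, 1.46], [0.24, 2.44], [-1.37, 4.51], [0.17, 1.92], [-2.96, 2.96]. Speed limits (rad/s): [2.39, 2.39, 3.14, 3.14, 3.14, 3.14, 3.14].

### API

Orientations are given as a rotation vector (axis times angle).
In Python, from bench import r, grab_frame, camera_info gives the robot as it stands.
- The arm moves only by the tool creep_tool, called as name(argument=value, ...) on one line, values as JSON. Schema: {"type":"object","properties":{"plan":{"type":"array","items":{"type":"object","properties":{"dx":{"type":"number"},"dy":{"type":"number"},"dz":{"type":"number"},"rx":{"type":"number"},"ry":{"type":"number"},"rz":{"type":"number"}},"additionalProperties":false},"minItems":1,"maxItems":5},"jaw":{"type":"number"},"clamp_n":{"type":"number"},"only":{"type":"string"},"quiet":{"type":"boolean"},"lines":{"type":"string"}},"required":["plan"],"additionalProperties":false}. plan is a list of rows, 1 to 5 of them, each an object with the fields dx, dy, dz (the shift in fractions of the full range, 1 being 400 mm), rx, ry, rz (a rotation vector in normalised numbers (1 is 4 rad)); a field left out counts as zero; each row is the pose to reach, as a shift and turn from the pose commanded when the call began, along the tool's axes at that moment; what a row does not reach only later rows make up. A row lasts 1/10 s, in which the tool goes at most 0.05 m and 0.15 rad, less where a joint would pass 70% of its speed; a pose out of reach is approached as far as the arm can. jaw is the finger opening in m, set as the call begins (left out keeps the last). The fingers move at their own pace and stop on an object; clamp_n is the grip in N (left out, the last holds). Time passes only in rows, so rows that do not move let the fingers close. The tool returns the time, the measured TCP pose, the force, the opening and the grip force at its end. only (a regular expression) keeps the lines of the reply that match it, lines (a string "A,B") keeps lines A to B, and quiet returns only ok. Input that does not fit is refused with a message, and nothing moves.
- r.get_obs(): the state, without advancing time (a new reading comes with each control period).
- grab_frame(name): name is "scene" or "top" or "wrist"; returns (picture, depth): 384x512x3 uint8, blue, green, red; 384x512 float32, m along the optical axis (not along the pixel's ray), 0 where there is no reading.
- camera_info(name): a dict with "camera_matrix" (3x3 intrinsics, pixels), "R" (3x3) and "t" (3): a world point X has camera coordinates R X + t. Camera axes: x right, y down, z forward; pixel columns grow to the right and rows downward; lengths in m; the calibration is good to about 2 mm. A picture is of the moment at which its call begins: read the wrist's pose just before it. camera_info takes no time and is no camera call; for the wrist camera it gives the pose at the moment of the call.
- r.hand_in(): hands the job in; it is judged then, once.
The state is a dict: "clock": time; "joints": joint angles; "qvel": joint speeds; "tau": joint torques, N m; "tcp_pos": TCP position; "orientation": TCP orientation; "contact_force": force on the tool from outside, world axes, zero at the start; "moment": the same for the moment, N m; "grip_width": finger opening in m; "gripper_force": force on a finger pad.
Only numpy, scipy, OpenCV 4.12 (cv2) and the standard library are available. Lean on these libraries where they do the work, as an engineer would, in place of code of your own. Each camera call takes 0.05 s, during which the arm holds its last target. There are 200 camera calls.

### The job

Pull the red protective cap off the gearhead's splined shaft and put it in the blue bin. Then take the bright splined hub from the tray and fit it on the shaft, jaws up: press only lightly (no more than about 20 N) and twist it to and fro until the teeth mesh, slide it fully home against the shaft's shoulder and let go. Never force the teeth, and leave the other things on the bench where they are.

Things in the scene. Friction and masses are not known exactly. Their poses are not given: they have to be found in the camera images.
- gearhead: Planetary gearhead standing output end up in a round aluminium nest, all fixed to the bench. Nest plate 140 mm across; housing 100 mm across, its flat top 107 mm above the bench, with a 70 mm register 4 mm higher. Origin on the bench under the shaft's axis, z up. Its steel output shaft stands upright on that axis and points up: shoulder, splines, then a plain nose.
- seat (a point): The centre of the flat top of the shaft's shoulder (43 mm across), 117 mm above the bench, where the underside of the fitted hub comes to rest.
- teeth_end (a point): On the shaft's axis where the splines end, 153 mm above the bench. Four straight splines, 34 mm over the teeth, 27 mm between, each 8 mm wide, square ends, run from here down 36 mm to the seat. The shaft has been left at any angle about its axis (teeth repeat every 90 degrees); that angle is not reported, and this point does not turn with it. Gear drag of about 0.3 N m holds the shaft.
- nose_tip (a point): The top of the shaft, 163 mm above the bench: the end of a plain pilot nose 27 mm across and 10 mm long, its last 4 mm chamfered to 19 mm.
- cap: Red plastic protective cap, a closed-topped sleeve 43 mm outside, 38 mm inside, 51 mm tall, 25 g. At the start it stands loosely over the shaft with its rim on the shoulder; it must rise 47 mm to clear the shaft. Origin at the centre of its open lower rim, z up to the closed top.
- cap_top (a point): The centre of the cap's closed top, 51 mm along the cap's z from its origin.
- hub: The splined coupling hub, bright aluminium, about 0.3 kg, standing in the tray with its jaws up. Round body 60 mm across and 36 mm tall, with three jaws 12 mm taller on top (within the same 60 mm). A splined bore runs right through it. Origin at the centre of its underside, z up; it may face any way about z.
- hub_bore (a point): The bore's upper mouth, 36 mm above the hub's underside. Four inward teeth the full 36 mm, 28.6 mm across their tips, 36 mm between; turning play on the shaft's teeth about 2 degrees each way. The shaft's nose enters with 0.5 to 0.8 mm play each side; then, unless the teeth happen to line up, hub teeth stand on the ends of shaft teeth, underside 36 mm above the seat, until turned into line.
- tray: Low black kit tray fixed to the bench, 260 mm (along its x) by 150 mm, floor 5 mm above the bench, rim 9 mm. Three parts stand in a row along its x, 85 mm apart, in any order. Origin at the centre of its underside.
- bin: Open blue bin fixed to the bench, 190 mm (along its x) by 150 mm outside, 65 mm tall, walls and floor 4 mm. Origin at the centre of its underside. It and the tray stand on either side of the gearhead, on either hand.
- plain_hub: Another coupling hub in the tray, dark steel with a plain 14 mm bore, 50 mm across, 42 mm tall. Not wanted. Origin at the centre of its underside.
- star: Yellow six-armed coupling star lying in the tray, 49 mm across, 14 mm thick. Not wanted.
- motor0: Small standing motor, 36 mm across, 70 mm tall. Bystander.
- motor1: Small standing motor, 36 mm across, 70 mm tall. Bystander.
- motor2: Small standing motor, 36 mm across, 70 mm tall. Bystander.
- screwdriver: Screwdriver with an orange handle lying on the bench, 190 mm long. Bystander.
- pliers: Pliers with orange grips lying on the bench, 170 mm long. Bystander.
- oil: Small white bottle with a red cap, 34 mm across, 85 mm tall. Bystander.

How it is judged:
On the way, in this order (a step that is already met when the one before it is completed fails the run):
1. the cap is off the shaft and lies in the blue bin, let go (x of cap in the frame of bin between -0.092 and 0.092 m and y of cap in the frame of bin between -0.072 and 0.072 m and height (world z) of cap below 0.062 m and height (world z) of cap_top below 0.075 m and contact force between cap and the fingers below 0.01 N), for 0.2 s.
2. the splined hub is meshed and home on the shaft's shoulder (z of hub in the frame of seat below 0.002 m and horizontal distance between hub and seat below 0.003 m and angle between hub's own z axis and vertical below 0.06 rad), for 0.2 s.
At the end, for the whole second after the job is handed in: The red cap lies inside the blue bin, and the splined hub stands jaws up on the shaft with its underside within 2 mm of the shoulder, within 3 mm of the shaft's axis and within 0.06 rad of upright; both at rest and let go (all of step 1 and all of step 2 and linear speed of hub below 0.01 m/s and linear speed of cap below 0.02 m/s and contact force between hub and the fingers below 0.01 N); the robot touches nothing.
It fails at once if the splined hub pressed, twisted or knocked against the gearhead or its shaft with more than 40 N (all contacts added up) (contact force between hub and gearhead above 40 N).
It fails at once if the dark hub, yellow star, a motor, the screwdriver, the pliers or the bottle moved more than 30 mm (distance of any of plain_hub, star, motor0, motor1, motor2, screwdriver, pliers, oil from where it was at the start of the episode above 0.03 m).
It also fails if it takes over 70 s, if anything falls off the work surface, if the arm or the gripper's body presses on something with over 40 N, if the wrist force passes 120 N, or if a joint passes its speed limit or range.

## Working session

There is one attempt and no reset: what is moved stays moved. The work goes in short steps, Python scripts to look and compute and a tool call to move; the robot and the scene stay as the last step left them, time stands still between calls to the robot, and variables do not carry over. Pictures are saved under pics/ and viewed, at most 10 in all, crops included, and the job is handed in when it is done.

```bash
mkdir -p pics; ls; python3 - <<'E'
from bench import r, grab_frame, camera_info
import cv2,numpy as np
o=r.get_obs();print(o)
for n in("top","scene"):
    i,d=grab_frame(n);cv2.imwrite(f"pics/{n}0.png",i);np.save(f"pics/{n}0.npy",d);c=camera_info(n);print(n,c)
E
```

```text
pics
{'clock': 0.0, 'joints': array([ 1.20486208,  0.47778947,  0.0223406 ,  1.55649061, -0.01149651,
        1.10928291, -0.0831151 ]), 'qvel': array([-0.00064467, -0.00124002,  0.00071287, -0.00080875, -0.00030531,
       -0.00151805,  0.00087355]), 'tau': array([ 1.43109742e-05, -5.96446967e+01,  1.60806444e+00, -2.81193674e+01,
        1.25107021e-02,  9.48536064e-03, -1.00487844e-05]), 'tcp_pos': array([ 0.17198768, -0.65223091,  0.3029162 ]), 'orientation': array([-3.11373285e+00, -4.03663060e-01,  5.89681087e-04]), 'contact_force': array([-0.62302971,  0.30991089, -0.5982626 ]), 'moment': array([-0.08168562, -0.03980834, -0.05199064]), 'gripper_force': 0.0, 'grip_width': 0.0857334709269233}
top {'camera_matrix': array([[396.10753497,   0.        , 253.89224762],
       [  0.        , 396.10753497, 191.70398723],
       [  0.        ,   0.        ,   1.        ]]), 'R': array([[ 0.01078563, -0.99993077,  0.00470425],
       [-0.99832268, -0.01103566, -0.0568335 ],
       [ 0.05688148, -0.00408337, -0.99837259]]), 't': array([-0.01701766,  0.57805738,  0.88619307])}
scene {'camera_matrix': array([[495.65828586,   0.        , 255.37477668],
       [  0.        , 495.65828586, 194.36200016],
       [  0.        ,   0.        ,   1.        ]]), 'R': array([[-0.58239408,  0.81278925, -0.01381215],
       [ 0.56073878,  0.38937282, -0.73072623],
       [-0.58854834, -0.43331564, -0.68253088]]), 't': array([ 0.35555749, -0.25811957,  1.48526665])}
```

View pics/top0.png

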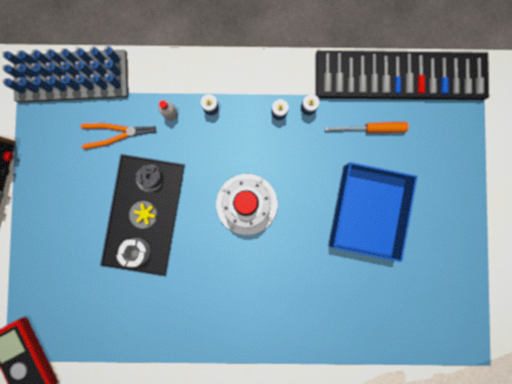

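View pics/scene0.png

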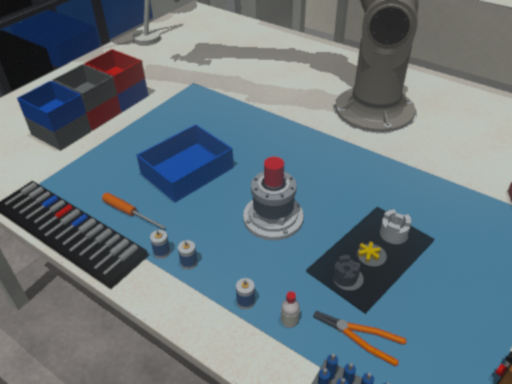

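The top view shows the cap at about (246,203), the hub at (131,253) and the bin at (372,211). The tray sits on the +y side. The scene view confirms this, with the hub at (395,228). Next I'll measure the positions.

```bash
cat > h.py <<'E'
import cv2,numpy as np
from bench import r,grab_frame,camera_info
from scipy.spatial.transform import Rotation as Ro
def ray(n,uv,z,c=None):
    c=c or camera_info(n);R,t,K=c["R"],c["t"],c["camera_matrix"]
    C=-R.T@t;d=R.T@np.linalg.inv(K)@[uv[0],uv[1],1];return C+d*(z-C[2])/d[2]
def blobs(m,amin=30):
    n,l,s,c=cv2.connectedComponentsWithStats(m.astype(np.uint8));return [(c[i],s[i,4],l==i) for i in range(1,n) if s[i,4]>=amin]
def tool(p):  # world goal of TCP -> shift in tool axes
    o=r.get_obs();R=Ro.from_rotvec(o["orientation"]);return R.inv().apply(np.array(p)-o["tcp_pos"]),o,R
E
python3 - <<'E'
from h import *
i=cv2.imread("pics/top0.png");d=np.load("pics/top0.npy");h=cv2.cvtColor(i,cv2.COLOR_BGR2HSV);H,S,V=cv2.split(h)
red=((H<8)|(H>172))&(S>150)&(V>90)
for c,a,_ in blobs(red[170:240,215:280]): c=c+[215,170];print("cap",c,a,ray("top",c,.168))
br=np.zeros_like(V);br[230:275,108:155]=1
m=(S<60)&(V>130)&(br>0)
for c,a,l in blobs(m,20):
    cc,rr=cv2.minEnclosingCircle(cv2.findNonZero(l.astype(np.uint8)));print("hub",c,a,cc,rr,ray("top",cc,.047))
bl=(H>105)&(H<125)&(S>190);bl[:,:320]=0;bl[:150]=0
for c,a,l in blobs(bl,500):
    b=cv2.minAreaRect(cv2.findNonZero(l.astype(np.uint8)));print("bin",c,a,b,ray("top",b[0],.06));print([ray("top",q,.065)[:2].round(3) for q in cv2.boxPoints(b)])
# scene
s=cv2.imread("pics/scene0.png");h=cv2.cvtColor(s,cv2.COLOR_BGR2HSV);H,S,V=cv2.split(h)
m=(S<60)&(V>120);k=np.zeros_like(V);k[200:250,375:418]=1
for c,a,l in blobs(m&(k>0),50): print("scene hub",c,a,ray("scene",c,.03))
red=((H<8)|(H>172))&(S>150);k[:]=0;k[150:190,255:295]=1
for c,a,l in blobs(red&(k>0),50): print("scene cap",c,a,ray("scene",c,.147))
print(camera_info("wrist"))
b=cv2.resize(i[222:282,100:170],None,fx=5,fy=5,interpolation=cv2.INTER_CUBIC);w,_=grab_frame("wrist");cv2.imwrite("pics/w0.png",np.hstack([w,cv2.resize(b,(240,384))]))
E
```

```text
cap [245.33890215 202.30071599] 419 [0.54931   0.0058861 0.168    ]
hub [131.09243697 252.78151261] 476 (130.62686157226562, 252.6865692138672) 15.117995262145996 [0.44038833 0.25661406 0.047     ]
bin [372.04271745 211.91387888] 5829 ((372.90380859375, 211.48077392578125), (72.9552001953125, 86.4872055053711), 11.309932708740234) [ 0.53568041 -0.26872217  0.06      ]
[array([ 0.459, -0.172]), array([ 0.642, -0.209]), array([ 0.613, -0.364]), array([ 0.43 , -0.325])]
scene hub [398.6119403 215.3358209] 134 [0.4084418  0.25219705 0.03      ]
scene hub [394.7672956  225.74842767] 159 [0.44324578 0.25846617 0.03      ]
scene cap [273.37563452 163.4822335 ] 197 [ 0.5352923  -0.00352529  0.147     ]
{'camera_matrix': array([[271.88897893,   0.        , 257.33570464],
       [  0.        , 271.88897893, 190.41798925],
       [  0.        ,   0.        ,   1.        ]]), 'R': array([[ 0.25431658, -0.96711815, -0.00235825],
       [-0.91905881, -0.24243644,  0.31073376],
       [-0.30108798, -0.07685738, -0.95049407]]), 't': array([-0.674131  , -0.04007487,  0.38055161])}
```

View pics/w0.png

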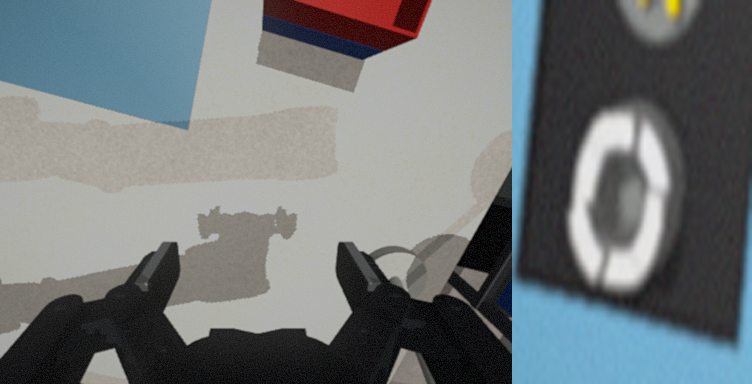

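The wrist view shows the open pads at about (170,265) and (345,265), looking straight down. The crop shows the hub's three jaws with the bore centre at about (131,253). Now I'll move above the cap.

```bash
python3 - <<'E'
from h import *
s,o,R=tool([.549,.006,.31]);print(s,R.as_matrix().round(3))
c=camera_info("wrist");print("cam-tcp in tool",R.inv().apply(-c["R"].T@c["t"]-o["tcp_pos"]))
E
```

```text
[ 0.53242389 -0.54048641 -0.0061756 ] [[ 0.967  0.255 -0.   ]
 [ 0.255 -0.967  0.001]
 [-0.    -0.001 -1.   ]]
cam-tcp in tool [ 0.07972241  0.00035611 -0.06956362]
```

Careful with the scale: shifts go in shares of 400 mm and turns go in shares of 4 rad. That gives: -0.175 m / 0.4 = -0.4375, -0.14 m / 0.4 = -0.35.

creep_tool(plan=[{"dx": 0.0875, "dy": -0.0875}, {"dx": 0.175, "dy": -0.175}, {"dx": 0.2625, "dy": -0.2625}, {"dx": 0.35, "dy": -0.35}, {"dx": 0.4375, "dy": -0.4375}], jaw=0.085)

```text
clock: 0.65
tcp_pos: [0.2973, -0.4369, 0.3038]
orientation: [-3.115, -0.404, 0.0]
contact_force: [1.3, -0.0, 0.2]
grip_width: 0.0852
gripper_force: 0.0
```

creep_tool(plan=[{"dx": 0.0875, "dy": -0.0875}, {"dx": 0.175, "dy": -0.175}, {"dx": 0.2625, "dy": -0.2625}, {"dx": 0.35, "dy": -0.35}, {"dx": 0.4375, "dy": -0.4375}])

```text
clock: 1.15
tcp_pos: [0.4218, -0.2232, 0.304]
orientation: [3.115, 0.403, 0.0]
contact_force: [1.0, -0.5, 0.0]
grip_width: 0.0849
gripper_force: 0.0
```

creep_tool(plan=[{"dx": 0.0875, "dy": -0.0875}, {"dx": 0.175, "dy": -0.175}, {"dx": 0.2625, "dy": -0.2625}, {"dx": 0.35, "dy": -0.35}, {"dx": 0.4375, "dy": -0.4375}])

```text
clock: 1.65
tcp_pos: [0.5465, -0.0095, 0.3039]
orientation: [3.115, 0.403, -0.0]
contact_force: [0.8, 0.2, -0.7]
grip_width: 0.085
gripper_force: 0.0
```

```bash
python3 - <<'E'
from h import *
print(tool([.549,.006,.31]),r.get_obs()["joints"])
E
```

```text
(array([ 0.00638532, -0.01437604, -0.00612118]), {'clock': 1.65, 'joints': array([ 0.22677048,  0.29455109, -0.39109778,  1.84311805,  0.12985899,
        1.02881533, -1.52971857]), 'qvel': array([-0.71054589,  0.40373161, -0.17069943, -0.51518375,  0.21415583,
        0.15829565, -0.93451379]), 'tau': array([  3.08322206, -48.93769383,  -3.44413295, -24.17341769,
        -0.45954921,  -0.06543815,   1.19362704]), 'tcp_pos': array([ 0.54648472, -0.00952959,  0.30388307]), 'orientation': array([ 3.11534113e+00,  4.03173558e-01, -5.34092891e-05]), 'contact_force': array([ 0.82254834,  0.18564602, -0.73543388]), 'moment': array([ 0.01902069, -0.01239876,  0.02265775]), 'gripper_force': 0.0, 'grip_width': 0.08502106732826455}, Rotation.from_matrix(array([[ 9.67055011e-01,  2.54567489e-01,  1.10920303e-06],
                            [ 2.54567480e-01, -9.67054974e-01, -2.73515264e-04],
                            [-6.85554336e-05,  2.64786673e-04, -9.99999963e-01]]))) [ 0.22677048  0.29455109 -0.39109778  1.84311805  0.12985899  1.02881533
 -1.52971857]
```

Scaled: -0.014 m / 0.4 = -0.035, -0.006 m / 0.4 = -0.015.

creep_tool(plan=[{"dx": 0.015, "dy": -0.035, "dz": -0.015}, {"dx": 0.015, "dy": -0.035, "dz": -0.015}, {"dx": 0.015, "dy": -0.035, "dz": -0.015}])

```text
clock: 1.95
tcp_pos: [0.5476, 0.0025, 0.3096]
orientation: [3.115, 0.402, -0.001]
contact_force: [-0.2, -0.5, -0.1]
grip_width: 0.0853
gripper_force: 0.0
```

```bash
python3 - <<'E'
from h import *
c=camera_info("wrist");w,d=grab_frame("wrist");H,S,V=cv2.split(cv2.cvtColor(w,cv2.COLOR_BGR2HSV))
red=((H<8)|(H>172))&(S>130)&(V>60)
for p,a,l in blobs(red,200):
    top=l&(d>0)
    cc,rr=cv2.minEnclosingCircle(cv2.findNonZero(l.astype(np.uint8)));print(p,a,cc,rr,ray("wrist",p,.168,c))
    # points at cap top from depth
    v,u=np.nonzero(l&(d>0));K=c["camera_matrix"];P=np.c_[(u-K[0,2])/K[0,0]*d[v,u],(v-K[1,2])/K[1,1]*d[v,u],d[v,u]];W=(P-c["t"])@c["R"]
    t=W[W[:,2]>.160];print(len(t),np.median(t[:,2]),(t.max(0)+t.min(0))/2,t.max(0)-t.min(0))
print(tool([.549,.006,.31])[0]);cv2.imwrite("pics/w1.png",w)
E
```

```text
[253.17003006 191.3443538 ] 2329 (252.5, 190.51724243164062) 29.72412109375 [0.55626673 0.00804535 0.168     ]
1965 0.16751766184418526 [0.55108335 0.00718192 0.164942  ] [0.04208178 0.04104196 0.00965137]
[ 0.00257876 -0.00379369 -0.00045522]
```

View pics/w1.png

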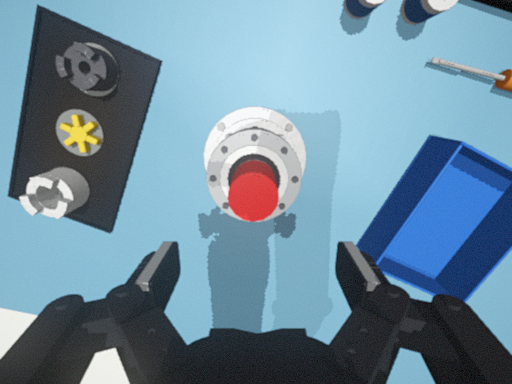

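The wrist view shows the red cap top at (253,191), centred ahead of the pads, which puts it at about (0.551, 0.007). I'll descend and grip.

Scaled: 0.105 m / 0.4 = 0.2625, 0.005 m / 0.4 = 0.0125.

creep_tool(plan=[{"dx": 0.0125, "dy": -0.01, "dz": 0.0875}, {"dx": 0.0125, "dy": -0.01, "dz": 0.175}, {"dx": 0.0125, "dy": -0.01, "dz": 0.2625}, {"dx": 0.0125, "dy": -0.01, "dz": 0.2625}, {"dx": 0.0125, "dy": -0.01, "dz": 0.2625}])

```text
clock: 2.5
tcp_pos: [0.5516, 0.0073, 0.2052]
orientation: [3.115, 0.4, -0.002]
contact_force: [-0.9, 0.3, 0.4]
grip_width: 0.0851
gripper_force: 0.0
```

creep_tool(plan=[{}, {}, {}, {}, {}], jaw=0.03, clamp_n=25)

```text
clock: 3.0
tcp_pos: [0.5528, 0.0087, 0.2064]
orientation: [3.115, 0.403, 0.004]
contact_force: [-1.3, -0.7, 7.2]
grip_width: 0.0423
gripper_force: 24.6
```

creep_tool(plan=[{"dz": -0.05}, {"dz": -0.125}, {"dz": -0.2125}, {"dz": -0.225}, {"dz": -0.225}])

```text
clock: 3.5
tcp_pos: [0.5525, 0.0092, 0.2963]
orientation: [3.115, 0.404, 0.005]
contact_force: [0.0, -0.1, -0.8]
grip_width: 0.0422
gripper_force: 28.0
```

```bash
python3 - <<'E'
from h import *
print(tool([.536,-.267,.295])[0],r.get_obs()["joints"])
E
```

```text
[-0.0864058   0.26283675  0.0013051 ] [ 0.19789514  0.3122448  -0.39954225  1.83916885  0.14192399  1.01481783
 -1.57206253]
```

Scaled: 0.225 m / 0.4 = 0.5625, 0.09 m / 0.4 = 0.225.

creep_tool(plan=[{"dx": -0.0375, "dy": 0.1125}, {"dx": -0.075, "dy": 0.225}, {"dx": -0.1125, "dy": 0.3375}, {"dx": -0.15, "dy": 0.45}, {"dx": -0.1875, "dy": 0.5625}])

```text
clock: 4.0
tcp_pos: [0.5356, -0.2293, 0.2933]
orientation: [-3.115, -0.404, 0.004]
contact_force: [1.3, -0.3, 0.4]
grip_width: 0.0421
gripper_force: 28.0
```

creep_tool(plan=[{"dx": -0.03, "dy": 0.095}, {"dx": -0.03, "dy": 0.095, "dz": 0.1}, {"dx": -0.03, "dy": 0.095, "dz": 0.225}, {"dx": -0.03, "dy": 0.095, "dz": 0.35}, {"dx": -0.03, "dy": 0.095, "dz": 0.45}])

```text
clock: 4.5
tcp_pos: [0.5327, -0.2668, 0.1107]
orientation: [-3.113, -0.404, 0.006]
contact_force: [0.6, -0.4, 0.5]
grip_width: 0.042
gripper_force: 28.0
```

creep_tool(plan=[{"dz": 0.0325}, {"dz": 0.0325}, {"dz": 0.0325}])

```text
clock: 4.8
tcp_pos: [0.5357, -0.2677, 0.1031]
orientation: [3.115, 0.404, 0.002]
contact_force: [0.5, -0.4, 0.8]
grip_width: 0.042
gripper_force: 28.0
```

creep_tool(plan=[{}, {}, {}, {}], jaw=0.065)

```text
clock: 5.2
tcp_pos: [0.5352, -0.2677, 0.1027]
orientation: [3.115, 0.403, 0.002]
contact_force: [1.2, 0.5, 0.0]
grip_width: 0.0648
gripper_force: 0.0
```

creep_tool(plan=[{"dz": -0.075}, {"dz": -0.175}, {"dz": -0.3}, {"dz": -0.425}, {"dz": -0.525}])

```text
clock: 5.7
tcp_pos: [0.5351, -0.2675, 0.3154]
orientation: [3.114, 0.404, 0.004]
contact_force: [0.3, -0.9, 0.5]
grip_width: 0.0648
gripper_force: 0.0
```

```bash
python3 - <<'E'
from h import *
w,d=grab_frame("top");cv2.imwrite("pics/t1.png",w);np.save("pics/t1.npy",d)
H,S,V=cv2.split(cv2.cvtColor(w,cv2.COLOR_BGR2HSV));red=((H<8)|(H>172))&(S>130)&(V>60)
for p,a,l in blobs(red[:, :430],60):print(p,a,ray("top",p,.05))
E
```

```text
[420.86419753  83.89506173] 162 [ 0.82154783 -0.38081827  0.05      ]
[  7.14285714 155.83333333] 84 [0.6493032  0.53285417 0.05      ]
[370.09309309 212.42642643] 333 [ 0.53364722 -0.26559482  0.05      ]
[ 32.84954865 349.20461384] 997 [0.23348801 0.4588057  0.05      ]
```

View pics/t1.png

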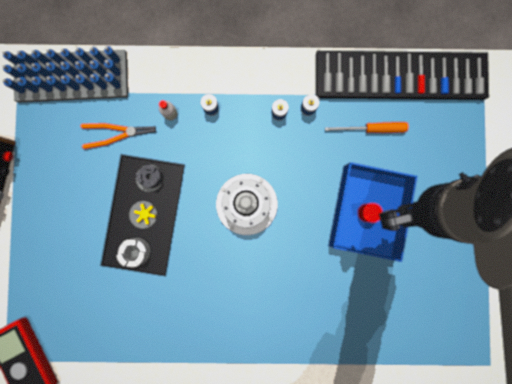

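The red cap is standing upright in the bin at (370,212), and the shaft is bare at (246,203). Next I'll go back over the shaft to read its angle.

Scaled: -0.23 m / 0.4 = -0.575, -0.184 m / 0.4 = -0.46.

creep_tool(plan=[{"dx": 0.0425, "dy": -0.115}, {"dx": 0.085, "dy": -0.23}, {"dx": 0.1275, "dy": -0.345}, {"dx": 0.17, "dy": -0.46}, {"dx": 0.2125, "dy": -0.575}], jaw=0.085)

```text
clock: 6.25
tcp_pos: [0.5582, -0.0216, 0.3121]
orientation: [3.115, 0.403, 0.001]
contact_force: [0.8, -0.1, 0.2]
grip_width: 0.0853
gripper_force: 0.0
```

creep_tool(plan=[{"dx": 0.0025, "dy": -0.075, "dz": 0.0125}, {"dx": 0.0025, "dy": -0.08, "dz": 0.0375}, {"dx": 0.0025, "dy": -0.08, "dz": 0.0375}, {"dx": 0.0025, "dy": -0.08, "dz": 0.0375}])

```text
clock: 6.65
tcp_pos: [0.5512, 0.0062, 0.2966]
orientation: [3.115, 0.401, -0.001]
contact_force: [-0.3, -0.5, -0.2]
grip_width: 0.0848
gripper_force: 0.0
```

```bash
python3 - <<'E'
from h import *
import pickle
o=r.get_obs();c=camera_info("wrist");w,d=grab_frame("wrist");cv2.imwrite("pics/w2.png",w);np.save("pics/w2.npy",d);pickle.dump((o,c),open("pics/w2.pkl","wb"))
K,R,t=c["camera_matrix"],c["R"],c["t"]
v,u=np.nonzero(d>0);P=np.c_[(u-K[0,2])/K[0,0]*d[v,u],(v-K[1,2])/K[1,1]*d[v,u],d[v,u]];W=(P-t)@R
n=np.hypot(W[:,0]-.551,W[:,1]-.007)<.05
for a,b in((.1615,.166),(.151,.156),(.115,.119),(.104,.1085)):
    q=W[n&(W[:,2]>a)&(W[:,2]<b)];print(a,len(q),(q.max(0)+q.min(0))/2,np.ptp(q,axis=0),cv2.minEnclosingCircle(q[:,:2].astype(np.float32)))
p=R@[.551,.007,.153]+t;p=K@p/p[2];print(p);x,y=int(p[0]),int(p[1])
cv2.imwrite("pics/w2c.png",cv2.resize(w[y-50:y+50,x-60:x+60],None,fx=6,fy=6,interpolation=cv2.INTER_CUBIC))
E
```

```text
0.1615 473 [0.55085239 0.0071899  0.16307116] [0.02213147 0.02098403 0.00311678] ((0.550977885723114, 0.0070172520354390144), 0.011410973034799099)
0.151 204 [0.55053512 0.00693457 0.15346539] [0.03445883 0.03370859 0.00488701] ((0.5504317283630371, 0.006658547557890415), 0.017474571242928505)
0.115 456 [0.55315078 0.00676531 0.11692577] [0.03779001 0.04207776 0.00383174] ((0.550782322883606, 0.006910787429660559), 0.021446827799081802)
0.104 3386 [0.55086498 0.00688474 0.1062935 ] [0.09889053 0.09902316 0.00441271] ((0.5507330298423767, 0.006884744390845299), 0.04991092160344124)
[256.06509331 201.675576     1.        ]
```

View pics/w2c.png

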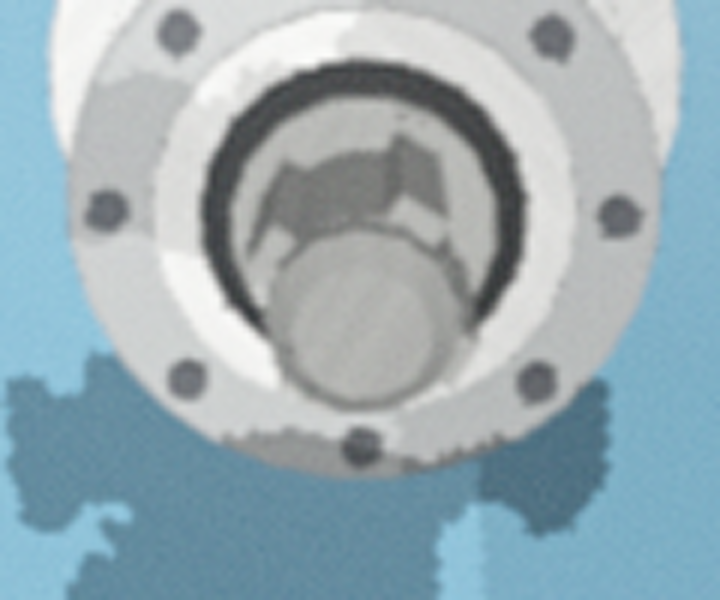

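Teeth are visible at crop pixels (278,245), (420,225) and (465,360), and the axis is at (0.5508, 0.0069). I'll take the tooth angle from the depth points and move on to the hub.

```bash
python3 - <<'E'
from h import *
import pickle
o,c=pickle.load(open("pics/w2.pkl","rb"));d=np.load("pics/w2.npy")
K,R,t=c["camera_matrix"],c["R"],c["t"]
v,u=np.nonzero(d>0);P=np.c_[(u-K[0,2])/K[0,0]*d[v,u],(v-K[1,2])/K[1,1]*d[v,u],d[v,u]];W=(P-t)@R
X=W[:,:2]-[.5508,.0069];rr=np.hypot(*X.T);q=(W[:,2]>.151)&(W[:,2]<.155)&(rr>.0142)&(rr<.019)
a=np.degrees(np.arctan2(X[q,1],X[q,0]));print(np.histogram(a,36,(-180,180))[0]);print("phase deg mod90",np.degrees(np.angle(np.exp(4j*np.radians(a)).mean()))/4,abs(np.exp(4j*np.radians(a)).mean()))
x0=[256+(p-360)/6 for p in(278,420)];y0=[201+(p-300)/6 for p in (245,225)]
for p in zip(x0,y0):
    g=ray("wrist",p,.153,c)[:2]-[.5508,.0069];print(g,np.degrees(np.arctan2(g[1],g[0])))
print(tool([.44,.257,.30])[0],o["joints"])
E
```

```text
[ 0  0  0  0  0  2  9  8 12  0  0  0  0  0  2 14 12 13  0  0  0  0  0  2
 12 11 10  0  0  0  0  0  1  7  4  6]
phase deg mod90 -16.171068548254866 0.8130139001638457
[0.00573371 0.01325816] 66.61313877262884
[ 0.01346277 -0.00490751] -20.02806117266554
[-0.04445787 -0.2710288  -0.00326093] [ 0.20653091  0.31180026 -0.40392299  1.83952652  0.1428701   1.0193558
 -1.57000829]
```

Scaled: -0.225 m / 0.4 = -0.5625, -0.18 m / 0.4 = -0.45.

creep_tool(plan=[{"dx": -0.0175, "dy": -0.1125}, {"dx": -0.035, "dy": -0.225}, {"dx": -0.0525, "dy": -0.3375}, {"dx": -0.07, "dy": -0.45}, {"dx": -0.0875, "dy": -0.5625}])

```text
clock: 7.2
tcp_pos: [0.4602, 0.2165, 0.2975]
orientation: [3.116, 0.399, 0.002]
contact_force: [1.3, -0.2, 0.1]
grip_width: 0.0851
gripper_force: 0.0
```

creep_tool(plan=[{"dx": -0.0225, "dy": -0.1125, "dz": 0.05}, {"dx": -0.0225, "dy": -0.115, "dz": 0.125}, {"dx": -0.0225, "dy": -0.115, "dz": 0.125}, {"dx": -0.0225, "dy": -0.115, "dz": 0.125}])

```text
clock: 7.6
tcp_pos: [0.4407, 0.257, 0.2471]
orientation: [3.115, 0.399, -0.001]
contact_force: [0.6, 0.3, 0.0]
grip_width: 0.0849
gripper_force: 0.0
```

```bash
cat > hub.py <<'E'
from h import *
o=r.get_obs();c=camera_info("wrist");w,d=grab_frame("wrist");cv2.imwrite("pics/w3.png",w)
K,R,t=c["camera_matrix"],c["R"],c["t"]
v,u=np.nonzero(d>0);P=np.c_[(u-K[0,2])/K[0,0]*d[v,u],(v-K[1,2])/K[1,1]*d[v,u],d[v,u]];W=(P-t)@R
n=np.hypot(W[:,0]-.440,W[:,1]-.257)<.045
for a,b in((.05,.056),(.039,.043)):
    q=W[n&(W[:,2]>a)&(W[:,2]<b)];print(a,len(q),np.median(q[:,2]),(q.max(0)+q.min(0))/2,np.ptp(q,axis=0),cv2.minEnclosingCircle(q[:,:2].astype(np.float32)))
q=W[n&(W[:,2]>.05)&(W[:,2]<.056)];C=np.array(cv2.minEnclosingCircle(q[:,:2].astype(np.float32))[0])
X=W[:,:2]-C;rr=np.hypot(*X.T);q=(W[:,2]>.037)&(W[:,2]<.045)&(rr>.0142)&(rr<.0178)
a=np.degrees(np.arctan2(X[q,1],X[q,0]));print(np.histogram(a,36,(-180,180))[0]);print("phase",np.degrees(np.angle(np.exp(4j*np.radians(a)).mean()))/4)
p=R@[C[0],C[1],.041]+t;p=K@p/p[2];x,y=int(p[0]),int(p[1]);print(p,o["joints"][6])
cv2.imwrite("pics/w3c.png",cv2.resize(w[y-35:y+35,x-45:x+45],None,fx=8,fy=8,interpolation=cv2.INTER_CUBIC))
print(tool([C[0],C[1],.15])[0])
E
python3 hub.py
```

```text
0.05 828 0.052564572519443194 [0.44233295 0.257065   0.05214939] [0.05545644 0.05850322 0.0042347 ] ((0.44060784578323364, 0.2572205364704132), 0.029817655682563782)
0.039 955 0.040598436539738894 [0.44056834 0.25762423 0.04096611] [0.05988517 0.05901511 0.0039242 ] ((0.4404154419898987, 0.2577100992202759), 0.030160434544086456)
[ 9  9  7  4  0  0  4  8 10  8  7  9  6  0  0  1  3  5  2  3  3  2  0  0
  3 11  7  6 10  7  4  0  0  4 11  7]
phase 4.655354854632111
[256.88824401 180.912111     1.        ] -2.1623947973846422
[-0.00061536 -0.00018713  0.09785762]
```

View pics/w3c.png

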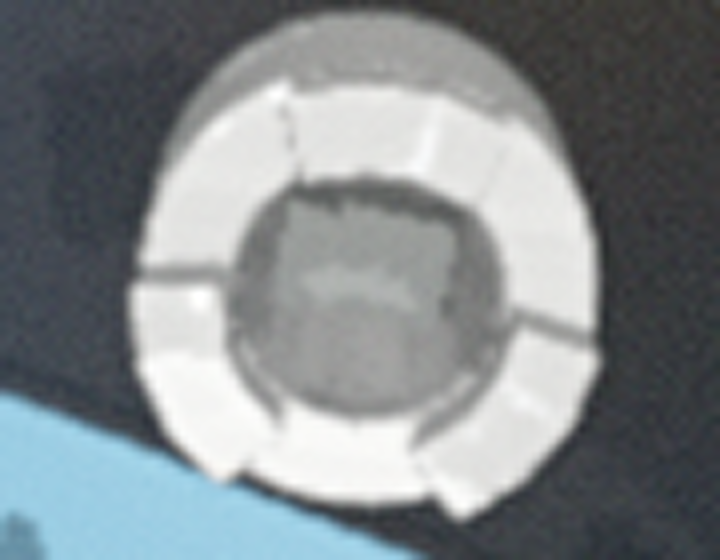

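The crop shows the jaws up and the bore teeth clear. The gap phase is about 50° and the shaft teeth are at -16°, which is 74° modulo 90, so the hub needs to turn about +24° in world z. I'll descend over the hub.

Scaled: 0.163 m / 0.4 = 0.4075, 0.085 m / 0.4 = 0.2125.

creep_tool(plan=[{"dz": 0.1}, {"dz": 0.2125}, {"dz": 0.3}, {"dy": -0.0013, "dz": 0.375}, {"dy": -0.0013, "dz": 0.4075}])

```text
clock: 8.15
tcp_pos: [0.4404, 0.2575, 0.0828]
orientation: [3.115, 0.399, -0.001]
contact_force: [0.7, -0.0, -0.1]
grip_width: 0.085
gripper_force: 0.0
```

creep_tool(plan=[{}, {}, {}, {}, {}], jaw=0.05, clamp_n=60)

```text
clock: 8.65
tcp_pos: [0.4408, 0.2594, 0.0857]
orientation: [-3.115, -0.403, -0.005]
contact_force: [-0.7, -1.6, 8.2]
grip_width: 0.0584
gripper_force: 66.0
```

creep_tool(plan=[{}, {}, {}])

```text
clock: 8.95
tcp_pos: [0.4408, 0.2594, 0.0857]
orientation: [-3.115, -0.403, -0.005]
contact_force: [-0.6, -2.0, 8.2]
grip_width: 0.0584
gripper_force: 66.0
```

Scaled: -0.21 m / 0.4 = -0.525, -0.17 m / 0.4 = -0.425.

creep_tool(plan=[{"dz": -0.075}, {"dz": -0.175}, {"dz": -0.3}, {"dz": -0.425}, {"dz": -0.525}])

```text
clock: 9.45
tcp_pos: [0.4393, 0.2593, 0.2973]
orientation: [-3.114, -0.404, -0.004]
contact_force: [0.5, 0.0, -3.8]
grip_width: 0.0582
gripper_force: 66.8
```

creep_tool(plan=[{"rz": -0.035}, {"rz": -0.07}, {"rz": -0.1055}, {"rz": -0.1055}])

```text
clock: 9.85
tcp_pos: [0.4392, 0.2588, 0.2943]
orientation: [2.961, 1.049, 0.001]
contact_force: [0.5, -0.2, -2.7]
grip_width: 0.058
gripper_force: 66.7
```

```bash
python3 - <<'E'
from h import *
s,o,R=tool([.5508,.0069,.29]);print(s,o["joints"],o["gripper_force"])
E
```

```text
[-0.07182779  0.26595626  0.00433676] [-0.10650191  0.27954325 -0.64416594  1.92149605  0.19812969  1.00322304
 -1.72911055] 66.72247942726244
```

Scaled: 0.225 m / 0.4 = 0.5625, 0.18 m / 0.4 = 0.45.

creep_tool(plan=[{"dx": -0.03, "dy": 0.1125}, {"dx": -0.06, "dy": 0.225}, {"dx": -0.09, "dy": 0.3375}, {"dx": -0.12, "dy": 0.45}, {"dx": -0.15, "dy": 0.5625}])

```text
clock: 10.35
tcp_pos: [0.5345, 0.0446, 0.2942]
orientation: [2.964, 1.041, 0.001]
contact_force: [1.1, 1.0, -3.1]
grip_width: 0.058
gripper_force: 66.7
```

creep_tool(plan=[{"dx": -0.03, "dy": 0.1025}, {"dx": -0.03, "dy": 0.1025, "dz": 0.0125}, {"dx": -0.03, "dy": 0.1025, "dz": 0.0125}, {"dx": -0.03, "dy": 0.1025, "dz": 0.0125}])

```text
clock: 10.75
tcp_pos: [0.5502, 0.0082, 0.2889]
orientation: [-2.961, -1.047, 0.0]
contact_force: [-0.1, -0.4, -3.9]
grip_width: 0.0581
gripper_force: 66.7
```

```bash
cat > held.py <<'E'
from h import *
s,o,R=tool([.5508,.0069,.29]);print(s,o["tcp_pos"])
def cloud(n):
    c=camera_info(n);w,d=grab_frame(n);K,Rc,t=c["camera_matrix"],c["R"],c["t"]
    v,u=np.nonzero(d>0);P=np.c_[(u-K[0,2])/K[0,0]*d[v,u],(v-K[1,2])/K[1,1]*d[v,u],d[v,u]];return (P-t)@Rc,u,v,w
W,u,v,w=cloud("wrist")
L=R.inv().apply(W-o["tcp_pos"]) # tool coords
for n_,(a,b) in {"jaw":(.03,.0365),"body":(.0415,.0485)}.items():
    q=L[(L[:,2]>a)&(L[:,2]<b)&(np.hypot(L[:,0],L[:,1])<.033)];print(n_,len(q),np.median(q[:,2]) if len(q) else 0,(q.max(0)+q.min(0))/2,np.ptp(q,axis=0))
    print(np.histogram(q[:,2],8))
cv2.imwrite("pics/w4.png",w)
s,_=grab_frame("scene");k=camera_info("scene");p=k["R"]@[.5508,.0069,.19]+k["t"];p=k["camera_matrix"]@p/p[2];x,y=p[:2].astype(int)
cv2.imwrite("pics/s4.png",np.hstack([cv2.resize(s[y-60:y+60,x-50:x+50],(400,480),interpolation=cv2.INTER_CUBIC),cv2.resize(w[120:360,160:360],(400,480))]))
E
python3 held.py
```

```text
[-0.00032969  0.00142638 -0.00108245] [0.55015962 0.00821755 0.28891882]
jaw 4542 0.03334712633095295 [ 2.92474488e-03 -1.70013115e-05  3.32580528e-02] [0.05275644 0.06447245 0.00647987]
(array([ 134,  161,  244, 1499, 1691,  397,  205,  211]), array([0.03001812, 0.0308281 , 0.03163808, 0.03244807, 0.03325805,
       0.03406804, 0.03487802, 0.03568801, 0.03649799]))
body 4763 0.04525972416627297 [-9.37836141e-04  1.85940384e-05  4.49990065e-02] [0.06055427 0.06249898 0.00699123]
(array([ 192,  190,  224, 1111, 2050,  628,  207,  161]), array([0.04150339, 0.0423773 , 0.0432512 , 0.0441251 , 0.04499901,
       0.04587291, 0.04674681, 0.04762072, 0.04849462]))
```

View pics/s4.png

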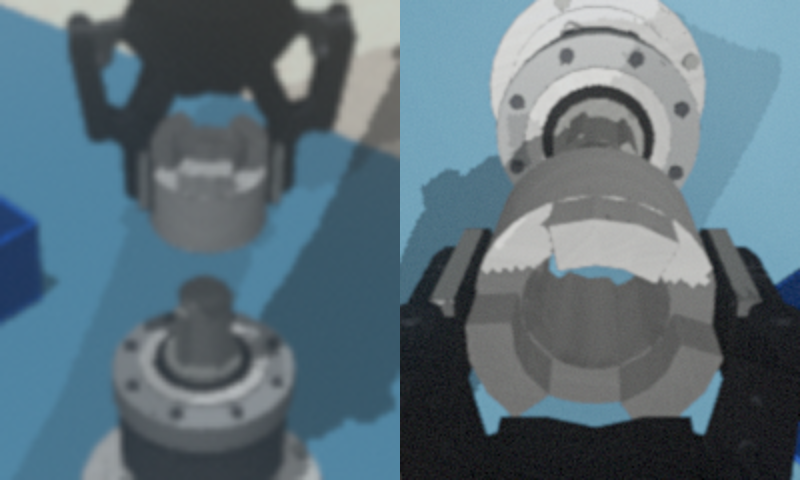

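The scene view shows the hub held level above the shaft, and the wrist view shows its jaws clear. The hub's underside is 81 mm ahead of the TCP, with an x offset of about -0.9 mm. I'll descend to the nose.

Scaled: 0.04 m / 0.4 = 0.1, 0.0014 m / 0.4 = 0.0035.

creep_tool(plan=[{"dx": 0.0015, "dy": 0.0035, "dz": 0.0375}, {"dx": 0.0015, "dy": 0.0035, "dz": 0.075}, {"dx": 0.0015, "dy": 0.0035, "dz": 0.095}, {"dx": 0.0015, "dy": 0.0035, "dz": 0.1}, {"dx": 0.0015, "dy": 0.0035, "dz": 0.1}])

```text
clock: 11.35
tcp_pos: [0.5518, 0.0063, 0.2482]
orientation: [-2.961, -1.047, 0.002]
contact_force: [-0.1, -0.3, -2.9]
grip_width: 0.0579
gripper_force: 66.7
```

creep_tool(plan=[{"dz": 0.005}, {"dz": 0.01}, {"dz": 0.0125}, {"dz": 0.0125}])

```text
clock: 11.75
tcp_pos: [0.5521, 0.0062, 0.2439]
orientation: [2.962, 1.047, 0.0]
contact_force: [-0.4, 0.6, -2.8]
grip_width: 0.0578
gripper_force: 66.7
```

Scaled: 0.003 m / 0.4 = 0.0075, -0.0012 m / 0.4 = -0.003.

creep_tool(plan=[{"dx": 0.0008, "dy": -0.003, "dz": -0.0025}, {"dx": 0.0008, "dy": -0.003}, {"dx": 0.0008, "dy": -0.003, "dz": 0.005}, {"dx": 0.0008, "dy": -0.003, "dz": 0.0075}])

```text
clock: 12.15
tcp_pos: [0.5514, 0.0073, 0.2407]
orientation: [-2.962, -1.047, 0.0]
contact_force: [0.0, -0.2, -4.0]
grip_width: 0.0583
gripper_force: 66.7
```

creep_tool(plan=[{"dz": 0.0025}, {"dz": 0.005}, {"dz": 0.005}])

```text
clock: 12.45
tcp_pos: [0.5515, 0.0074, 0.2387]
orientation: [-2.962, -1.047, 0.0]
contact_force: [0.3, 0.1, -3.7]
grip_width: 0.0583
gripper_force: 66.7
```

Scaled: 0.003 m / 0.4 = 0.0075, 0.002 m / 0.4 = 0.005.

creep_tool(plan=[{"dz": 0.0025}, {"dz": 0.005}, {"dz": 0.0075}, {"dz": 0.0075}])

```text
clock: 12.85
tcp_pos: [0.5515, 0.0073, 0.2357]
orientation: [2.962, 1.047, -0.0]
contact_force: [-0.0, -0.5, -3.2]
grip_width: 0.0582
gripper_force: 66.7
```

creep_tool(plan=[{"dz": 0.0025}, {"dz": 0.005}, {"dz": 0.005}])

```text
clock: 13.15
tcp_pos: [0.5515, 0.0074, 0.2338]
orientation: [-2.962, -1.047, 0.0]
contact_force: [0.8, -0.4, -3.2]
grip_width: 0.0579
gripper_force: 66.7
```

Still no contact, so I'll carry on in 2 mm steps.

Scaled: 0.002 m / 0.4 = 0.005, 0.001 m / 0.4 = 0.0025.

creep_tool(plan=[{"dz": 0.0025}, {"dz": 0.005}, {"dz": 0.005}])

```text
clock: 13.45
tcp_pos: [0.5514, 0.0075, 0.2317]
orientation: [-2.962, -1.047, 0.0]
contact_force: [-0.8, 0.8, -3.8]
grip_width: 0.0582
gripper_force: 66.8
```

creep_tool(plan=[{"dz": 0.0025}, {"dz": 0.005}, {"dz": 0.005}])

```text
clock: 13.75
tcp_pos: [0.5514, 0.0075, 0.2297]
orientation: [-2.962, -1.047, 0.0]
contact_force: [-1.3, 1.2, -3.0]
grip_width: 0.0579
gripper_force: 66.8
```

The teeth have already meshed: the underside is about 4 mm below the tooth ends with no contact force. Now I'll slide it down.

Scaled: 0.006 m / 0.4 = 0.015, 0.005 m / 0.4 = 0.0125.

creep_tool(plan=[{"dz": 0.0025}, {"dz": 0.0075}, {"dz": 0.0125}, {"dz": 0.015}])

```text
clock: 14.15
tcp_pos: [0.5514, 0.0075, 0.2237]
orientation: [-2.962, -1.047, 0.0]
contact_force: [-2.1, 2.4, -0.1]
grip_width: 0.0582
gripper_force: 67.0
```

creep_tool(plan=[{"dz": 0.005}, {"dz": 0.01}, {"dz": 0.015}, {"dz": 0.015}])

```text
clock: 14.55
tcp_pos: [0.5513, 0.0075, 0.2175]
orientation: [-2.961, -1.047, 0.001]
contact_force: [-3.0, 2.5, -3.4]
grip_width: 0.0581
gripper_force: 66.9
```

Scaled: 0.008 m / 0.4 = 0.02, -0.0006 m / 0.4 = -0.0015.

creep_tool(plan=[{"dy": -0.0015, "dz": 0.005}, {"dy": -0.0015, "dz": 0.01}, {"dy": -0.0015, "dz": 0.015}, {"dy": -0.0015, "dz": 0.02}, {"dy": -0.0015, "dz": 0.02}])

```text
clock: 15.05
tcp_pos: [0.5512, 0.0076, 0.2095]
orientation: [2.962, 1.047, 0.0]
contact_force: [0.0, 1.7, -4.4]
grip_width: 0.0581
gripper_force: 66.9
```

creep_tool(plan=[{"dz": 0.005}, {"dz": 0.01}, {"dz": 0.015}, {"dz": 0.015}])

```text
clock: 15.45
tcp_pos: [0.5512, 0.0076, 0.2036]
orientation: [2.962, 1.047, 0.0]
contact_force: [0.2, 0.6, -3.0]
grip_width: 0.0581
gripper_force: 66.8
```

Home is expected at a TCP height of about 0.198.

Scaled: 0.004 m / 0.4 = 0.01, 0.003 m / 0.4 = 0.0075.

creep_tool(plan=[{"dz": 0.0025}, {"dz": 0.0075}, {"dz": 0.01}, {"dz": 0.01}])

```text
clock: 15.85
tcp_pos: [0.5512, 0.0077, 0.1998]
orientation: [2.962, 1.047, 0.0]
contact_force: [-0.0, -0.8, -3.7]
grip_width: 0.0579
gripper_force: 66.8
```

creep_tool(plan=[{"dz": 0.0025}, {"dz": 0.005}, {"dz": 0.005}])

```text
clock: 16.15
tcp_pos: [0.5512, 0.0078, 0.1978]
orientation: [2.962, 1.047, 0.0]
contact_force: [-0.7, -0.7, -3.6]
grip_width: 0.0584
gripper_force: 66.8
```

Scaled: 0.001 m / 0.4 = 0.0025, 0.0005 m / 0.4 = 0.0013.

creep_tool(plan=[{"dz": 0.0013}, {"dz": 0.0025}, {"dz": 0.0025}])

```text
clock: 16.45
tcp_pos: [0.5512, 0.0078, 0.1977]
orientation: [2.961, 1.047, 0.0]
contact_force: [-3.6, -1.8, 5.6]
grip_width: 0.058
gripper_force: 67.9
```

creep_tool(plan=[{"dz": 0.0013}, {"dz": 0.0025}, {"dz": 0.0025}])

```text
clock: 16.75
tcp_pos: [0.5513, 0.0079, 0.1977]
orientation: [2.961, 1.047, 0.0]
contact_force: [-7.0, -1.1, 14.9]
grip_width: 0.0584
gripper_force: 68.9
```

It came to a firm stop at 0.1977, which is home, and the press rose to about 18 N. I'll relax, release, rise slightly and look.

Scaled: -0.0015 m / 0.4 = -0.0038, -0.001 m / 0.4 = -0.0025.

creep_tool(plan=[{"dz": -0.0025}, {"dz": -0.0038}, {"dz": -0.0038}])

```text
clock: 17.05
tcp_pos: [0.5512, 0.0078, 0.1977]
orientation: [2.962, 1.047, 0.0]
contact_force: [-4.3, -1.0, 5.4]
grip_width: 0.0577
gripper_force: 67.7
```

creep_tool(plan=[{}, {}, {}, {}, {}], jaw=0.085)

```text
clock: 17.55
tcp_pos: [0.5513, 0.0079, 0.1974]
orientation: [-2.962, -1.047, -0.0]
contact_force: [0.0, -0.1, -0.8]
grip_width: 0.0852
gripper_force: 0.0
```

creep_tool(plan=[{"dz": -0.05}, {"dz": -0.125}, {"dz": -0.2}, {"dz": -0.275}, {"dz": -0.275}])

```text
clock: 18.05
tcp_pos: [0.5532, 0.0084, 0.3118]
orientation: [2.96, 1.047, 0.012]
contact_force: [0.3, -0.2, -0.6]
grip_width: 0.0849
gripper_force: 0.0
```

```bash
python3 - <<'E'
from h import *
c=camera_info("wrist");w,d=grab_frame("wrist");K,R,t=c["camera_matrix"],c["R"],c["t"]
v,u=np.nonzero(d>0);P=np.c_[(u-K[0,2])/K[0,0]*d[v,u],(v-K[1,2])/K[1,1]*d[v,u],d[v,u]];W=(P-t)@R
n=np.hypot(W[:,0]-.551,W[:,1]-.007)<.045
for a,b in((.162,.168),(.150,.156),(.159,.165)):
    q=W[n&(W[:,2]>a)&(W[:,2]<b)];print(a,len(q),np.median(q[:,2]),cv2.minEnclosingCircle(q[:,:2].astype(np.float32)))
s,_=grab_frame("scene");cv2.imwrite("pics/s5.png",np.hstack([cv2.resize(s[80:280,120:340],(440,400)),cv2.resize(w[100:290,170:340],(358,400))]))
E
```

```text
0.162 1506 0.16425188159868426 ((0.5506134033203125, 0.0069364686496555805), 0.02990936115384102)
0.15 1492 0.15256159995776442 ((0.5506075024604797, 0.007055640686303377), 0.030176334083080292)
0.159 1613 0.16360387266947207 ((0.5506340861320496, 0.006942571606487036), 0.029915669932961464)
```

View pics/s5.png

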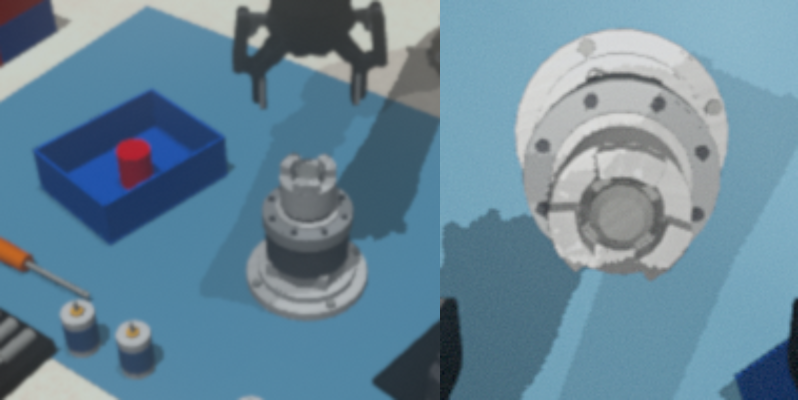

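The hub is home: its body top is at 0.1526 m (0.153 expected) and it is centred on the axis. The red cap stands in the bin and the robot is clear.

creep_tool(plan=[{}, {}, {}])

```text
clock: 18.45
tcp_pos: [0.5508, 0.0078, 0.3064]
orientation: [-2.961, -1.047, 0.003]
contact_force: [0.0, -0.2, -0.2]
grip_width: 0.0847
gripper_force: 0.0
```

```bash
python3 -c "
from bench import r
print(r.hand_in())"
```

```text
the job is handed in; nothing more can be done
None
```

The job is handed in at about 18.5 s of the 70 s allowed, with no verdict returned: the red cap is standing in the blue bin, and the splined hub is meshed, fully home on the shaft and let go, pressed with no more than about 18 N.

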